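# Set up a mounted photo panel for curing

## Task

Slide the tall sunset photo panel up out of the slotted rack and stand it upright in the middle of the curing stand, its back against the dark back plate and its picture facing outwards over the bed. Then lay the steel straightedge flat on the bed with its graduated edge flush along the foot of the picture side, spanning the whole width of the panel, so that the panel is held snug between back plate and straightedge; once both are let go, press the green start button fully. Leave the two small panels, the bottle and the tape roll where they are.

Things in the scene. Friction and masses are not known exactly. Their poses are not given: they have to be found in the camera images.
- panel: Sizes in mm. Loose white photo panel, sunset picture (blue, red, orange, yellow bands), 10 (x) x 100 (y) x 90 tall, 120 g. Origin: centre of underside; x out of the picture side, z up. Starts upright in one of the rack's slots, its x within 0.6 rad of the stand's x. Its top is 60 above the rack's ribs, 30 above the small panels: pinch it there from above, across its thickness.
- panel_foot (a point): Middle of the lower edge of the panel's picture face (x = +5, y = 0, z = 0 mm in the panel's frame); axes as the panel's.
- rack: In mm. Fixed grey slotted rack, 170 (x) x 130 (y). Origin: centre of its underside on the table. Three slots run along its y, at x = -45, 0 and +45; each is 12 wide, between ribs 6 thick; slot floor at z = 10, rib tops at z = 40. Each slot holds one panel, whose y runs along the slot.
- stand: In mm. Fixed stand: aluminium bed 130 (x) x 240 (y) x 12 thick; along its -x edge (robot's side) a dark back plate 20 thick, 240 wide, 45 high above the bed, violet strip on top; thin red line at the middle (y = 0). Origin: centre of underside, on the table; x from the plate out over the bed, z up. Plate's face at x = -45, free edge at x = +65, bed's top at z = 12.
- stand_place (a point): Point on the bed's top at the foot of the back plate's face, at the middle of its width (x = -45, y = 0, z = 12 mm in the stand's frame); axes as the stand's. A panel standing home has its underside centre 5 mm out along x from here.
- rule: In mm. Loose steel straightedge: 60 (x) x 200 (y) x 8 thick, 400 g; graduation marks along its true edge, at x = -30. Origin: centre of underside, z up. Black upright handle block 16 (x) x 44 (y) centred at x = +12, y = 0, top at z = 60; gripped along its 44 length the fingers stay clear of the panel. Starts about a quarter turn clockwise (from above) from the stand's axes.
- rule_edge (a point): Middle of the straightedge's true edge at its underside (x = -30, y = 0, z = 0 mm of the straightedge); axes as the straightedge's.
- rule_grip (a point): Centre of the straightedge's handle, 45 mm above the straightedge's underside; axes as the straightedge's.
- start (a joint): Travel of the round green start button (32 mm across) on its small grey fixed housing, in m: 0 up, 0.006 fully down; spring return, about 5 N fully down. It moves straight down.
- start_top (a point): Centre of the button's top face; press here from above.
- small_green: In mm. Loose small photo panel, green and pale blue, 10 x 85 x 60 tall, in another slot of the rack: leave it. Origin: centre of its underside.
- small_grey: In mm. Loose small photo panel, grey, 10 x 85 x 60 tall, in the remaining slot: leave it. Origin: centre of its underside.
- cleaner: In mm. Loose blue bottle, 56 across, 130 tall, standing on the table: leave it. Origin: centre of its underside.
- tape: In mm. Loose yellow roll of tape, 84 across, 24 high, lying flat on the table: leave it. Origin: centre of its underside.
Things that resemble listed ones, but are neither listed nor needed, are in the scene too. There is more than one size of the rule; the one meant has the size given above.

How it is judged:
By the outcome, as a careful person would: the job done as asked, in the order asked, and still so for the second after the job is handed in, with the robot touching nothing.
It also fails if it takes over 67 s, if anything falls off the work surface, if the arm or the gripper's body presses on something with over 40 N, if the wrist force passes 120 N, or if a joint passes its speed limit or range.

## Robot

A 6-joint arm with a two-finger parallel gripper is mounted at the origin on the work surface. World frame = base frame: x ahead of the robot, y to its left, z up, the work surface at z = 0. Lengths are in m, angles in rad, forces in N, time in s.
With the tool pointing down it reaches from about 0.25 to 0.775 m from the base axis. Payload 4 kg.
Tool frame: the origin (TCP) lies between the finger pads; the fingertips stand 11 mm ahead of it and the grasp point (between the pads) lies 8 mm behind it (robot.tip_extent is the z of the fingertips in the tool frame, in m); z points along the fingers, y is the line along which they close (so a half turn about z gives the same grasp; the last joint's range is limited). The gripper opens to 94 mm and grips with 3 to 60 N. Pads are 16 mm wide; open, the fingers measure 119 mm over their backs; the gripper's body (75 mm by 177 mm) begins 78 mm behind the grasp point.
Start: joints at [-1.439, 0.087, 1.371, -0, 1.684, -0.103], TCP at [0.128, -0.535, 0.217] pointing down, gripper open.
Joint ranges: [-3.1, 3.1], [-0.76, 2.03], [0.27, 2.55], [-1.08, 4.22], [0.17, 2.65], [-2.57, 2.57]. Speed limits (rad/s): [2.79, 2.79, 3.14, 3.14, 3.14, 3.14].

## Interface

Orientations are given as [roll, pitch, yaw] about the fixed x, y, z axes, in that order (R = Rz(yaw) Ry(pitch) Rx(roll)).
In Python, from bench import robot, imaging gives the robot as it stands.
- The arm moves only by the shell command python3 -m pendant 'ROWS'. ROWS is JSON, a list of rows, each a list of 7 numbers: the shift along the world's x, y, z in cm, then the turn, a rotation vector about the world's x, y, z in degrees, then the opening, from 0 (shut) to 1 (fully open). In form: [[dx, dy, dz, ax, ay, az, jaw], ...]. A call has 1 to 8 rows; each row shifts and turns the commanded pose from where the row before left it; what a row does not reach is not made up. A row lasts 1/10 s, in which the tool goes at most 50 mm and 8.59 degrees, less where a joint would pass 70% of its speed; a pose out of reach is approached as far as the arm can. A call is refused whole if a number of a shift passes 5 or a number of a turn 8.59, either way. A call with a gripper value outside its range is refused whole. The fingers move at their own pace and stop on an object; the grip force is fixed at half the most. Time passes only in rows, so rows that do not move let the fingers close. It gives the time, the measured TCP pose, the force, the opening and the grip force at its end, in the units of the state.
- robot.get_obs(): the state, without advancing time (a new reading comes with each control period).
- imaging.snapshot(name): name is "side" or "top"; returns the picture (384x512x3 uint8, red, green, blue); there is no depth.
- imaging.camera_params(name): a dict with "camera_matrix" (3x3 intrinsics, pixels), "k1" (the pictures are not rectified: a ray, as slopes to the right and down, at radius r is drawn at 1 + k1 r^2 times it, then the intrinsics apply), "R" (3x3) and "t" (3): a world point X has camera coordinates R X + t. Camera axes: x right, y down, z forward; pixel columns grow to the right and rows downward; lengths in m; the calibration is good to about 2 mm. A picture is of the moment at which its call begins. camera_params takes no time and is no camera call.
- robot.close_job(): hands the job in; it is judged then, once.
The state is a dict: "time": time; "joint_positions": joint angles; "qvel": joint speeds; "joint_torque": joint torques, N m; "tool_pos": TCP position; "ee_rot": TCP orientation; "wrist_force": force on the tool from outside, world axes, zero at the start; "wrist_torque": the same for the moment, N m; "width": finger opening in m; "finger_force": force on a finger pad.
Only numpy, scipy, OpenCV 4.12 (cv2) and the standard library are available. Lean on these libraries where they do the work, as an engineer would, in place of code of your own. Each camera call takes 0.05 s, during which the arm holds its last target. There are 200 camera calls.

## Working session

There is one attempt and no reset: what is moved stays moved. The work goes in short steps, Python scripts to look and compute and a shell command to move; the robot and the scene stay as the last step left them, time stands still between calls to the robot, and variables do not carry over. Pictures are saved under pics/ and viewed, at most 10 in all, crops included, and the job is handed in when it is done.

```bash
ls; mkdir -p pics; python3 - <<'E'
from bench import robot, imaging
import cv2, numpy as np
for n in ("top","side"):
    im=imaging.snapshot(n); cv2.imwrite(f"pics/{n}0.png",cv2.resize(im[:,:,::-1],(800,600),interpolation=cv2.INTER_CUBIC)); np.save(f"pics/{n}0.npy",im)
    p=imaging.camera_params(n); print(n,{k:np.round(v,4).tolist() for k,v in p.items()})
print(robot.get_obs())
E
```

```text
pics
top {'camera_matrix': [[386.8507, 0.0, 254.4922], [0.0, 386.8507, 188.0597], [0.0, 0.0, 1.0]], 'k1': 0.0438, 'R': [[0.0057, -0.9998, 0.0212], [-0.9937, -0.008, -0.1118], [0.112, -0.0205, -0.9935]], 't': [-0.046, 0.4896, 1.0658]}
side {'camera_matrix': [[354.144, 0.0, 258.2154], [0.0, 354.144, 196.3203], [0.0, 0.0, 1.0]], 'k1': -0.0133, 'R': [[-0.9701, -0.2424, -0.014], [-0.1371, 0.5944, -0.7924], [0.2004, -0.7668, -0.6099]], 't': [0.4529, 0.1299, 0.8658]}
{'time': 0.1, 'joint_positions': array([-1.43909901e+00,  8.79019961e-02,  1.37209698e+00, -8.23338628e-06,
        1.68363842e+00, -1.03077263e-01]), 'qvel': array([ 1.99929175e-03, -2.67518863e-03, -2.83636720e-03,  4.46163751e-06,
        1.15839014e-03,  1.60165319e-03]), 'joint_torque': array([ 1.84927419e-03, -3.41251624e+01, -3.03302622e+01,  7.19606783e-02,
        3.03920091e-02, -9.52073424e-05]), 'tool_pos': array([ 0.12788398, -0.53442713,  0.21541292]), 'ee_rot': array([-3.13955793e+00, -2.02253490e-04,  2.34773454e-01]), 'wrist_force': array([-0.10333776, -0.58932901, -1.20496311]), 'wrist_torque': array([0.01365427, 0.00270812, 0.0416418 ]), 'finger_force': 0.0, 'width': 0.09350189034980741}
```

View pics/top0.png

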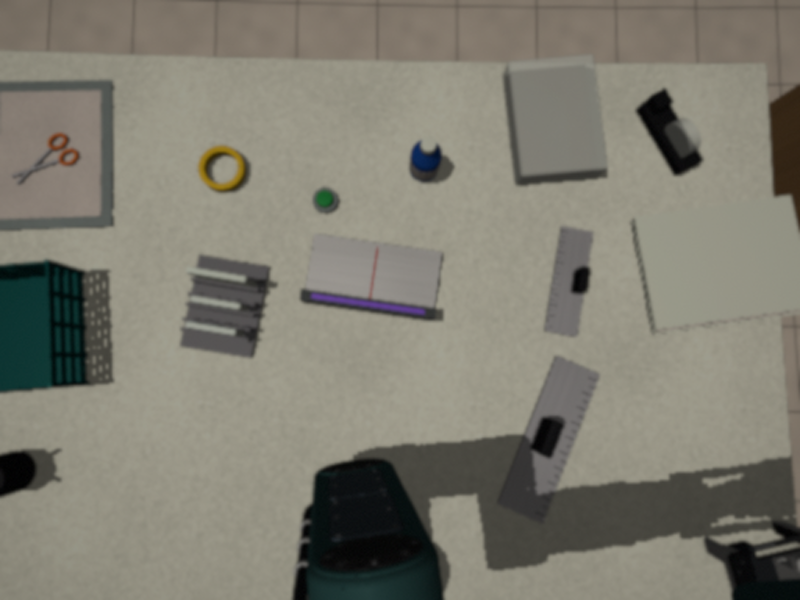

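View pics/side0.png

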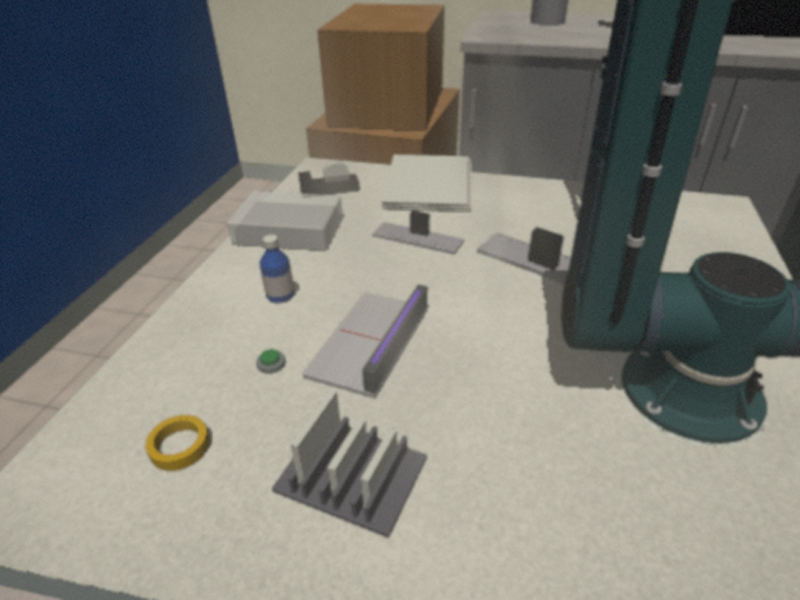

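Top view (800x600 scale): the rack is at (225,305), with its three panels at (222,273), (222,302) and (222,329). The stand is at (373,275), the button at (325,200), and two rules at (569,282) and (548,438). Three things could be taken for the panel, the slot plates at those pixels. In the side view only the plate at side (318,440) is tall, and that is the far slot at top (222,273). For the rule, (569,282) is about 107 px long against 130 px for the 240 mm stand, so about 200 mm. The one at (548,438) is clearly longer. I'll check both choices in a crop mosaic.

```bash
cat > h.py <<'E'
from bench import robot, imaging
import cv2, numpy as np
P={n:imaging.camera_params(n) for n in("top","side")}
def ray(n,uv):
    p=P[n];K=np.array(p["camera_matrix"],float);R=np.array(p["R"]);t=np.array(p["t"])
    q=cv2.undistortPoints(np.array(uv,float).reshape(-1,1,2),K,np.array([p["k1"],0,0,0.])).reshape(-1,2)
    return -R.T@t,np.c_[q,np.ones(len(q))]@R
def plane(n,uv,z):
    c,d=ray(n,uv);return c+d*((z-c[2])/d[:,2])[:,None]
def tri(a,b):
    c1,d1=ray("top",a);c2,d2=ray("side",b);d1=d1[0];d2=d2[0]
    s=np.linalg.lstsq(np.c_[d1,-d2],c2-c1,rcond=None)[0]
    p,q=c1+s[0]*d1,c2+s[1]*d2;return (p+q)/2,np.linalg.norm(p-q)
def proj(n,X):
    p=P[n];return cv2.projectPoints(np.array(X,float).reshape(-1,1,3),cv2.Rodrigues(np.array(p["R"]))[0],np.array(p["t"],float),np.array(p["camera_matrix"],float),np.array([p["k1"],0,0,0.]))[0].reshape(-1,2)
E
python3 - <<'E'
from h import *
a=np.load("pics/top0.npy");b=np.load("pics/side0.npy")
def c(im,x,y,w,h):return cv2.resize(im[y:y+h,x:x+w],(400,300),interpolation=cv2.INTER_CUBIC)
m=np.vstack([np.hstack([c(a,105,152,100,75),c(b,165,245,120,90)]),np.hstack([c(a,340,140,60,75)if 0 else c(a,325,140,100,75),c(a,190,145,100,75)])])
cv2.imwrite("pics/mos.png",m[:,:,::-1])
hs=cv2.cvtColor(a,cv2.COLOR_RGB2HSV);hb=cv2.cvtColor(b,cv2.COLOR_RGB2HSV)
def blobs(h,lo,hi,name,n,z,mn=25):
    k=cv2.inRange(h,lo,hi);N,l,s,ce=cv2.connectedComponentsWithStats(k)
    for i in range(1,N):
        if s[i][4]>=mn:
            pts=np.argwhere(l==i)[:,::-1].astype(np.float32)
            r=cv2.minAreaRect(pts);print(name,n,s[i][4],np.round(ce[i],1),"box",np.round(r[1],1),np.round(plane(n,[ce[i]],z)[0],4),"c",np.round(plane(n,cv2.boxPoints(r),z)[:,:2],3).tolist() if mn<60 else"")
for n,h in(("top",hs),("side",hb)):
    blobs(h,(125,70,40),(160,255,255),"violet",n,.057)
    blobs(h,(50,90,40),(75,255,255),"green",n,.04,30)
    blobs(h,(0,60,80),(8,255,255),"red",n,.012,15)
    blobs(h,(0,0,0),(179,255,40),"dark",n,.06,50)
E
```

```text
violet top 357 [235.3 194.3] box [74.8  4.9] [0.4691 0.0105 0.057 ] c [[0.477, 0.114], [0.49, 0.112], [0.462, -0.091], [0.449, -0.089]]
green top 88 [207.4 126.8] box [9.8 9.8] [0.6622 0.0921 0.04  ] c [[0.668, 0.111], [0.681, 0.086], [0.656, 0.073], [0.643, 0.098]]
dark top 737 [425.4  83.7] box [51.5 21.3] [ 0.7866 -0.5231  0.06  ] c [[0.833, -0.47], [0.864, -0.523], [0.734, -0.59], [0.704, -0.538]]
dark top 1556 [ 37.3 201.6] box [78.3 53.1] [0.4452 0.5368 0.06  ] c [[0.531, 0.639], [0.539, 0.503], [0.33, 0.482], [0.325, 0.615]]
dark top 119 [371.2 179.1] box [ 8.3 14.9] [ 0.5137 -0.3637  0.06  ] c [[0.495, -0.349], [0.536, -0.355], [0.533, -0.378], [0.492, -0.372]]
dark top 305 [349.6 278.9] box [14.  22.9] [ 0.2439 -0.2977  0.06  ] c [[0.225, -0.268], [0.28, -0.295], [0.264, -0.329], [0.21, -0.301]]
dark top 506 [ 10.  301.6] box [27. 22.] [0.1873 0.5853 0.06  ] c [[0.219, 0.613], [0.219, 0.558], [0.151, 0.553], [0.152, 0.606]]
dark top 5695 [234.1 339.9] box [94. 89.] [0.0873 0.0089 0.06  ] c [[-0.017, 0.125], [0.203, 0.132], [0.204, -0.117], [-0.018, -0.116]]
dark top 159 [503
[... 820 characters left out ...]
ide 534 [435.5  24.8] box [11.1 54.4] [-0.2709 -2.2542  0.06  ] c [[-0.113, -1.552], [-0.439, -3.488], [-0.517, -3.363], [-0.166, -1.515]]
dark side 1029 [488.9  11. ] box [47. 22.] [-0.7677 -2.8759  0.06  ] c [[-0.486, -2.393], [-0.679, -3.4], [-1.106, -3.491], [-0.818, -2.465]]
dark side 380 [422.1  82.3] box [11.2 44.1] [-0.0469 -1.021   0.06  ] c [[0.026, -0.765], [-0.077, -1.369], [-0.127, -1.334], [-0.014, -0.748]]
dark side 142 [411.6 125.8] box [ 7.5 30.8] [ 0.0395 -0.5529  0.06  ] c [[0.075, -0.42], [0.03, -0.67], [0.005, -0.659], [0.053, -0.413]]
dark side 63 [394.7 197.7] box [ 5.8 16.2] [ 0.1206 -0.1048  0.06  ] c [[0.135, -0.07], [0.12, -0.142], [0.106, -0.138], [0.121, -0.066]]
```

View pics/mos.png

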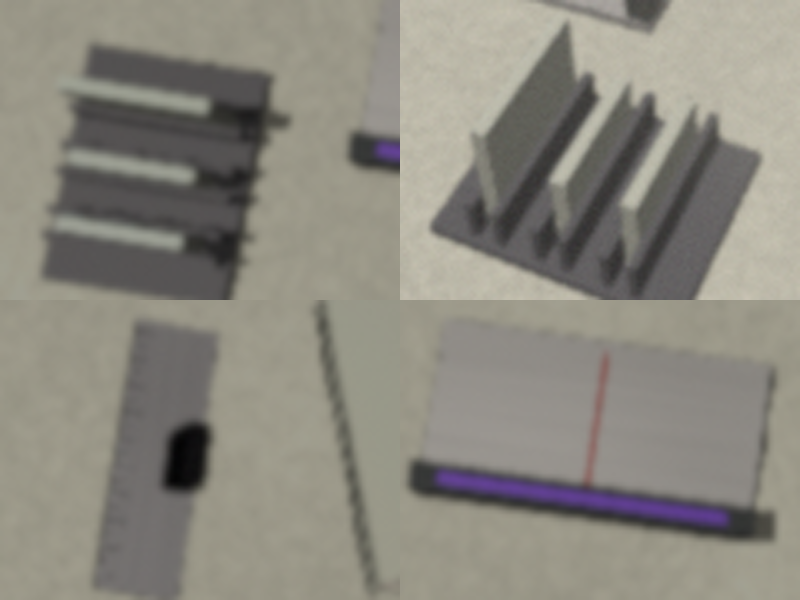

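Top-left and top-right crops: the far-slot panel stands clearly taller (side crop (525,110)), so that is the one to take. Bottom-left crop: the rule has graduations on its left edge and its handle at (188,457). Bottom-right crop: the stand with its red line running (605,355) to (588,485). Next I'll refine the edges to sub-pixel and cast rays.

```bash
cat >> h.py <<'E'
def edge(im,p,q,w=3.0,sgn=0,n=40,trim=.12):
    "refine a line near p-q (px): strongest step across it (sgn: +1 brighter on the left-normal side); returns point,dir"
    g=cv2.GaussianBlur(cv2.cvtColor(im,cv2.COLOR_RGB2GRAY),(0,0),.7).astype(np.float32)
    p,q=np.array(p,float),np.array(q,float);d=(q-p)/np.linalg.norm(q-p);nn=np.array([d[1],-d[0]])
    s=np.arange(-w,w+.01,.1);t=np.linspace(trim,1-trim,n);base=p+t[:,None]*(q-p)
    m=(base[:,None,:]+s[None,:,None]*nn).astype(np.float32)
    v=cv2.remap(g,m[...,0],m[...,1],cv2.INTER_CUBIC);gr=np.gradient(v,axis=1);gr=np.abs(gr) if sgn==0 else gr*sgn
    pts=base+s[gr[:,2:-2].argmax(1)+2][:,None]*nn
    l=cv2.fitLine(pts.astype(np.float32),cv2.DIST_HUBER,0,.01,.01).ravel()
    return l[2:],l[:2]
def isect(a,b):
    s=np.linalg.solve(np.c_[a[1],-b[1]],b[0]-a[0]);return a[0]+s[0]*a[1]
def rigid(L,W):
    "2D rigid fit L->W : yaw,t,rms"
    L,W=np.array(L,float),np.array(W,float);l,w=L-L.mean(0),W-W.mean(0)
    y=np.arctan2((l[:,0]*w[:,1]-l[:,1]*w[:,0]).sum(),(l*w).sum());R=np.array([[np.cos(y),-np.sin(y)],[np.sin(y),np.cos(y)]])
    t=W.mean(0)-R@L.mean(0);return y,t,(W-(L@R.T+t))
E
cat > m.py <<'E'
from h import *
a=np.load("pics/top0.npy");b=np.load("pics/side0.npy")
def f(x,y,ox,oy,s=4):return((x+.5)/s-.5+ox,(y+.5)/s-.5+oy)
print("button",tri([207.4,126.8],[172.1,227.9]))
print("violet",tri([235.3,194.3],[252.9,208.8]))
# stand
S=lambda x,y:f(x-400,y-300,190,145)
far=edge(a,S(443,320),S(775,365));lf=edge(a,S(443,320),S(425,455));rt=edge(a,S(775,365),S(753,505))
A=plane("top",[isect(far,lf)],.012)[0,:2];B=plane("top",[isect(far,rt)],.012)[0,:2]
print("bed far corners",A,B,np.linalg.norm(A-B))
pt=edge(a,S(436,479),S(728,518),2)
V=np.array([.4691,.0105])
y,t,e=rigid([[.065,.12],[.065,-.12],[-.055,0]],[A,B,V]);print("stand yaw",np.degrees(y),t,(e*1e3).round(1).tolist())
R=np.array([[np.cos(y),-np.sin(y)],[np.sin(y),np.cos(y)]]);print("place",R@[-.045,0]+t)
rd=a[:,:,0].astype(float)-a[:,:,1];k=(rd>15);k[:150]=0;k[200:]=0;k[:,:215]=0;k[:,260:]=0
p=np.argwhere(k)[:,::-1];w=plane("top",p,.012)[:,:2];print("red local y",((w-t)@R)[:,1].mean(),len(p))
# panel
T=lambda x,y:f(x,y,105,152)
fe=edge(a,T(60,77),T(210,97),1.5,0);ne=edge(a,T(60,95),T(210,112),1.5,0)
le=edge(a,T(60,77),T(60,95),1.5,0,8);re=edge(a,T(211,95),T(211,112),1.5,0,8)
c=[isect(fe,le),isect(fe,re),isect(ne,re),isect(ne,le)];W=plane("top",c,.1)
print("panel top px",np.round(c,1).tolist(),"\n",W.round(4).tolist(),np.linalg.norm(W[0]-W[1]),np.linalg.norm(W[3]-W[2]),W.mean(0))
print("yaw far,near edge",[np.degrees(np.arctan2(-(W[i]-W[j])[0],(W[i]-W[j])[1])) for i,j in((0,1),(3,2))])
D=lambda x,y:f(x-400,y,165,245,10/3)
print("tri far end",tri(isect(fe,re),D(567,22)),"near end",tri(isect(fe,le),D(473,133)))
# rule
U=lambda x,y:f(x,y-300,325,140)
l=edge(a,U(136,320),U(95,588),2);r=edge(a,U(217,333),U(180,600),2);tp=edge(a,U(136,320),U(217,333),2);bt=edge(a,U(95,588),U(180,600),2)
W=plane("top",[isect(l,tp),isect(r,tp),isect(r,bt),isect(l,bt)],.008)[:,:2];print("rule",W.round(4).tolist(),np.linalg.norm(W[0]-W[3]),np.linalg.norm(W[0]-W[1]))
y,t,e=rigid([[-.03,.1],[.03,.1],[.03,-.1],[-.03,-.1]],W);print("rule yaw",np.degrees(y),t,(e*1e3).round(1).tolist())
R=np.array([[np.cos(y),-np.sin(y)],[np.sin(y),np.cos(y)]]);print("grip",R@[.012,0]+t)
E
python3 m.py
```

```text
button (array([0.67086442, 0.09532878, 0.01560002]), np.float64(0.004113949601526145))
violet (array([0.47352686, 0.01151896, 0.04914337]), np.float64(0.007770071396790081))
bed far corners [0.60618942 0.11547034] [ 0.57359658 -0.12889194] 0.24652629882860455
stand yaw -7.724197059735751 [0.5248555  0.00238625] [[0.8, 2.9], [0.5, -3.6], [-1.3, 0.7]]
place [0.48026381 0.00843446]
red local y -0.0015169664007260682 240
panel top px [[117.9000015258789, 169.89999389648438], [157.10000610351562, 176.1999969482422], [157.10000610351562, 180.5], [119.80000305175781, 174.1999969482422]] 
 [[0.5268, 0.3171, 0.1], [0.5109, 0.215, 0.1], [0.4996, 0.2147, 0.1], [0.5155, 0.3116, 0.1]] 0.10327428639480213 0.09822351396930297 [0.51321854 0.2645793  0.1       ]
yaw far,near edge [np.float64(-8.861300964486142), np.float64(-9.333921392953677)]
tri far end (array([0.50905214, 0.21599545, 0.09226937]), np.float64(0.00602909290857513)) near end (array([0.52619537, 0.31670611, 0.10049223]), np.float64(0.0011402073513526983))
rule [[0.6246, -0.3449], [0.6125, -0.4086], [0.4147, -0.3714], [0.4258, -0.3088]] 0.20197310605858157 0.06488202994704183
rule yaw -100.45419182441144 [ 0.51940781 -0.35842875] [[1.4, 2.2], [0.2, -2.5], [-0.9, -1.6], [-0.7, 1.9]]
grip [ 0.51723042 -0.37022956]
```

```bash
r='' ; python3 -m pendant '[[1.61,3.33,0,0,0,2.81,0.5],[1.61,3.33,0,0,0,2.81,0.5],[1.61,3.33,0,0,0,2.81,0.5],[1.61,3.33,0,0,0,2.81,0.5],[1.61,3.33,0,0,0,2.81,0.5],[1.61,3.33,0,0,0,2.81,0.5],[1.61,3.33,0,0,0,2.81,0.5],[1.61,3.33,0,0,0,2.81,0.5]]'
python3 -m pendant '[[1.61,3.33,0,0,0,2.81,0.5],[1.61,3.33,0,0,0,2.81,0.5],[1.61,3.33,0,0,0,2.81,0.5],[1.61,3.33,0,0,0,2.81,0.5],[1.61,3.33,0,0,0,2.81,0.5],[1.61,3.33,0,0,0,2.81,0.5],[1.61,3.33,0,0,0,2.81,0.5],[1.61,3.33,0,0,0,2.81,0.5]]'
python3 -m pendant '[[1.61,3.33,0,0,0,2.81,0.5],[1.61,3.33,0,0,0,2.81,0.5],[1.61,3.33,0,0,0,2.81,0.5],[1.61,3.33,0,0,0,2.81,0.5],[1.61,3.33,0,0,0,2.81,0.5],[1.61,3.33,0,0,0,2.81,0.5],[1.61,3.33,0,0,0,2.81,0.5],[0,0,0,0,0,0,0.5]]'
```

```text
time: 0.9
tool_pos: [0.2569, -0.2669, 0.2161]
ee_rot: [-3.141, -0.0, 0.629]
wrist_force: [1.2, 0.7, 0.5]
width: 0.047
finger_force: 0.0
time: 1.7
tool_pos: [0.3857, -0.0005, 0.2162]
ee_rot: [-3.142, 0.0, 1.022]
wrist_force: [0.5, -1.0, -0.5]
width: 0.0471
finger_force: 0.0
time: 2.5
tool_pos: [0.4987, 0.2341, 0.2145]
ee_rot: [-3.139, 0.0, 1.367]
wrist_force: [0.3, -0.7, -0.2]
width: 0.0469
finger_force: 0.0
```

```bash
python3 -m pendant '[[1.5,3.1,0,0,0,2.6,0.5],[0,0,-3,0,0,0,0.5],[0,0,-3,0,0,0,0.5],[0,0,-3,0,0,0,0.5],[0,0,0,0,0,0,0.5],[0,0,0,0,0,0,0.5]]'
python3 - <<'E'
from h import *
o=robot.get_obs();print(o["tool_pos"],o["ee_rot"])
b=imaging.snapshot("side");a=imaging.snapshot("top");np.save("pics/top1.npy",a)
c=lambda im,x,y,w,h:cv2.resize(im[y:y+h,x:x+w],(400,400),interpolation=cv2.INTER_CUBIC)
cv2.imwrite("pics/s1.png",np.hstack([c(b,150,200,120,120),c(a,80,120,120,120)])[:,:,::-1])
E
```

```text
time: 3.1
tool_pos: [0.5128, 0.2612, 0.1264]
ee_rot: [-3.141, 0.001, 1.407]
wrist_force: [-0.5, 0.8, 1.2]
width: 0.0467
finger_force: 0.0
[0.51282839 0.26122858 0.12642883] [-3.14051133e+00  9.43113555e-04  1.40735763e+00]
```

View pics/s1.png

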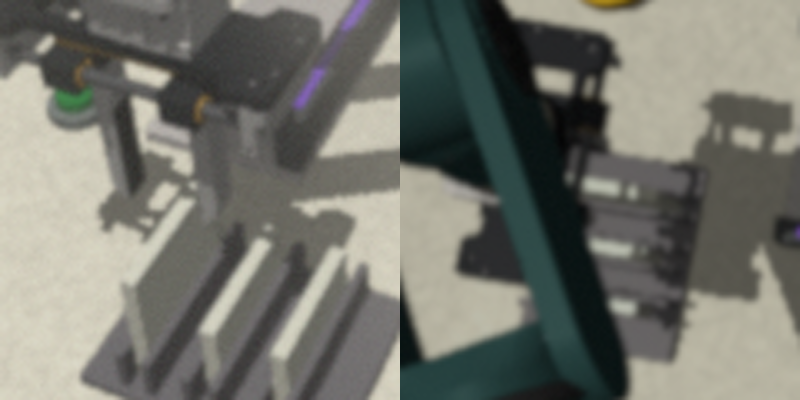

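The crop shows the open fingers (130,190) and (208,215) straddling the tall panel's top edge (128,285)-(190,200). I'll descend and pinch.

```bash
python3 -m pendant '[[0.1,0.4,-1.5,0,0,0.2,0.5],[0,0,-1.5,0,0,0,0.5],[0,0,-1.5,0,0,0,0.5],[0,0,0,0,0,0,0.5],[0,0,0,0,0,0,0.5]]'
python3 -m pendant '[[0,0,0,0,0,0,0],[0,0,0,0,0,0,0],[0,0,0,0,0,0,0],[0,0,0,0,0,0,0],[0,0,0,0,0,0,0],[0,0,0,0,0,0,0]]'
```

```text
time: 3.7
tool_pos: [0.5136, 0.2658, 0.0803]
ee_rot: [-3.14, 0.001, 1.412]
wrist_force: [0.0, 0.5, 0.6]
width: 0.0466
finger_force: 0.0
time: 4.3
tool_pos: [0.5144, 0.266, 0.0818]
ee_rot: [3.141, -0.0, 1.412]
wrist_force: [-0.3, 0.1, 0.3]
width: 0.0099
finger_force: 30.0
```

```bash
python3 -m pendant '[[0,0,1,0,0,0,0],[0,0,2,0,0,0,0],[0,0,2,0,0,0,0],[0,0,2,0,0,0,0],[0,0,1.5,0,0,0,0],[0,0,0,0,0,0,0]]'
python3 -m pendant '[[-0.29,-3.25,0,0,0,0.17,0],[-0.29,-3.25,0,0,0,0.17,0],[-0.29,-3.25,0,0,0,0.17,0],[-0.29,-3.25,0,0,0,0.17,0],[-0.29,-3.25,0,0,0,0.17,0],[-0.29,-3.25,0,0,0,0.17,0],[-0.29,-3.25,0,0,0,0.17,0],[-0.29,-3.25,0,0,0,0.17,0]]'
python3 -m pendant '[[0,0,-1,0,0,0,0],[0,0,0,0,0,0,0],[0,0,0,0,0,0,0]]'
python3 - <<'E'
from h import *
b=imaging.snapshot("side");a=imaging.snapshot("top");np.save("pics/top2.npy",a);np.save("pics/side2.npy",b)
c=lambda im,x,y,w,h:cv2.resize(im[y:y+h,x:x+w],(400,400),interpolation=cv2.INTER_CUBIC)
cv2.imwrite("pics/s2.png",np.hstack([c(b,190,150,100,100),c(a,185,110,120,120)])[:,:,::-1])
E
```

```text
time: 4.9
tool_pos: [0.5156, 0.2666, 0.1699]
ee_rot: [3.137, -0.003, 1.412]
wrist_force: [0.2, 0.4, -1.1]
width: 0.0099
finger_force: 30.0
time: 5.7
tool_pos: [0.4901, 0.0048, 0.1653]
ee_rot: [-3.14, 0.0, 1.436]
wrist_force: [-0.2, 0.2, 0.3]
width: 0.0098
finger_force: 30.0
time: 6.0
tool_pos: [0.4904, 0.0068, 0.1554]
ee_rot: [-3.139, -0.001, 1.436]
wrist_force: [-0.0, 0.7, -1.1]
width: 0.01
finger_force: 30.0
```

View pics/s2.png

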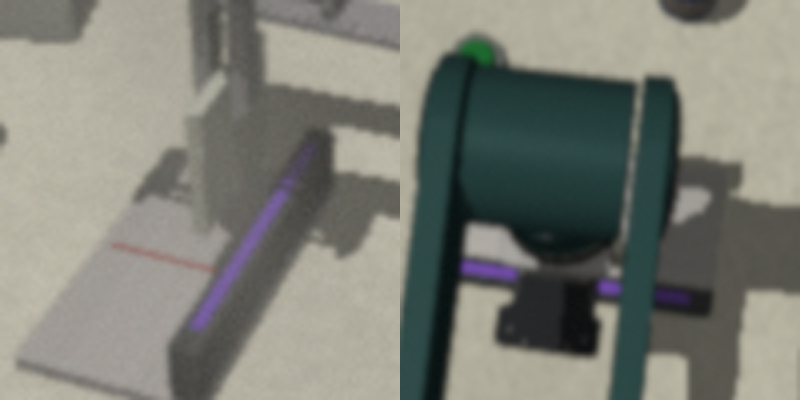

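The panel hangs upright at side crop (210,150). It is in front of the plate and over the bed. I'll lower it to a few mm above the bed.

```bash
python3 -m pendant '[[0,0,-2,0,0,0,0],[0,0,-2,0,0,0,0],[0,0,-1.6,0,0,0,0],[0,0,-1,0,0,0,0],[0,0,0,0,0,0,0],[0,0,0,0,0,0,0]]'
python3 - <<'E'
from h import *
b=imaging.snapshot("side");np.save("pics/side3.npy",b)
c=lambda im,x,y,w,h:cv2.resize(im[y:y+h,x:x+w],(800,600),interpolation=cv2.INTER_CUBIC)
cv2.imwrite("pics/s3.png",c(b,190,150,120,90)[:,:,::-1])
E
```

```text
time: 6.7
tool_pos: [0.4915, 0.0063, 0.0911]
ee_rot: [3.141, -0.0, 1.436]
wrist_force: [-0.1, -1.1, -0.2]
width: 0.0097
finger_force: 30.0
```

View pics/s3.png

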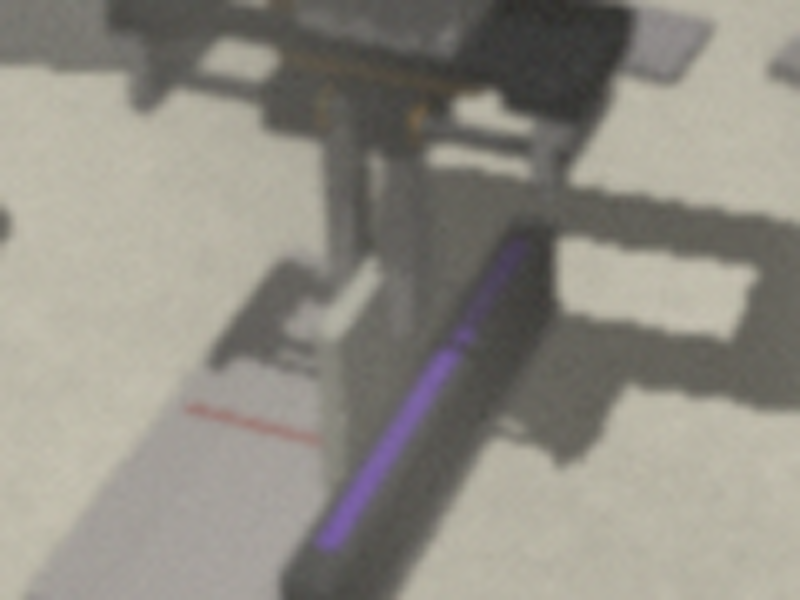

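The panel stands just above the bed. Its near-end top corner is at crop (322,335) and its lower picture corner at (322,485). The red line meets it at (322,440).

```bash
cat > k.py <<'E'
from h import *
b=np.load("pics/side3.npy")
g=lambda x,y:np.array([(x+.5)/(20/3)-.5+190,(y+.5)/(20/3)-.5+150])
o=robot.get_obs();y=o["ee_rot"][2]-np.pi/2;c,s=np.cos(y),np.sin(y);R=np.array([[c,-s],[s,c]]);p=o["tool_pos"]
for n,l,z in(("topPic",[.005,.05],.0911+.019),("topBack",[-.005,.05],.0911+.019),("botPic",[.005,.05],.0911-.071)):
    w=np.r_[R@l+p[:2],z];u=proj("side",w)[0];print(n,"pred crop",(u-[189.5,149.5])*20/3-.5)
for n,q,z in(("topPic",(322,335),.110),("botPic",(322,485),.020)):
    w=plane("side",[g(*q)],z)[0];print(n,w,"local",R.T@(w[:2]-p[:2])*1e3)
Y=np.radians(-7.7);S=np.array([[np.cos(Y),-np.sin(Y)],[np.sin(Y),np.cos(Y)]]);t=np.array([.5249,.0024])
print("red in side, stand local mm",[(S.T@(plane("side",[g(*q)],.012)[0,:2]-t)*1e3).round(1) for q in((185,407),(318,440))])
print("violet side end local",[(S.T@(plane("side",[g(*q)],.057)[0,:2]-t)*1e3).round(1) for q in((330,542),(522,240))])
E
python3 k.py
```

```text
topPic pred crop [318.71625006 329.13918997]
topBack pred crop [343.88822269 335.16409668]
botPic pred crop [330.34160743 512.63597731]
topPic [0.50136457 0.0579982  0.11      ] local [ 2.51635184 52.60685472]
botPic [0.51123988 0.04036457 0.02      ] local [14.67239435 36.46073048]
red in side, stand local mm [array([58.4,  3.9]), array([-1.7,  3.4])]
violet side end local [array([-52.7,  99.8]), array([-52.4, -97.3])]
```

```bash
python3 -m pendant '[[0,0,-0.4,0,0,0,0],[0,0,-0.3,0,0,0,0],[0,0,0,0,0,0,0],[0,0,0,0,0,0,0]]'
python3 -m pendant '[[0,0,-0.1,0,0,0,0],[0,0,0,0,0,0,0]]'
python3 -m pendant '[[-0.2,0.03,0,0,0,0,0],[0,0,0,0,0,0,0],[0,0,0,0,0,0,0]]'
```

```text
time: 7.15
tool_pos: [0.4912, 0.0059, 0.0837]
ee_rot: [3.141, -0.0, 1.435]
wrist_force: [-0.1, 0.2, -0.0]
width: 0.0098
finger_force: 30.0
time: 7.35
tool_pos: [0.4913, 0.0059, 0.0837]
ee_rot: [3.141, 0.0, 1.435]
wrist_force: [-1.7, -0.2, 5.3]
width: 0.0099
finger_force: 30.0
time: 7.65
tool_pos: [0.4905, 0.006, 0.0837]
ee_rot: [3.138, 0.0, 1.435]
wrist_force: [2.6, -1.0, 5.2]
width: 0.0102
finger_force: 30.0
```

```bash
python3 -m pendant '[[0,0,0.08,0,0,0,0],[0,0,0,0,0,0,0],[0,0,0,0,0,0,0]]'
python3 -m pendant '[[-0.2,0.03,0,0,0,0,0],[0,0,0,0,0,0,0],[0,0,0,0,0,0,0]]'
python3 -m pendant '[[-0.2,0.03,0,0,0,0,0],[0,0,0,0,0,0,0],[0,0,0,0,0,0,0]]'
```

```text
time: 7.95
tool_pos: [0.4893, 0.0062, 0.0837]
ee_rot: [3.141, -0.0, 1.435]
wrist_force: [0.2, -1.4, 4.7]
width: 0.0098
finger_force: 30.0
time: 8.25
tool_pos: [0.4873, 0.0066, 0.0837]
ee_rot: [3.141, -0.0, 1.435]
wrist_force: [1.9, 0.0, 4.5]
width: 0.0097
finger_force: 30.0
time: 8.55
tool_pos: [0.4856, 0.0068, 0.0837]
ee_rot: [3.14, -0.0, 1.435]
wrist_force: [3.1, -0.1, 4.9]
width: 0.0097
finger_force: 30.0
```

```bash
python3 -m pendant '[[-0.15,0.02,0.05,0,0,0,0],[0,0,0,0,0,0,0],[0,0,0,0,0,0,0]]'
python3 -m pendant '[[-0.15,0.02,0,0,0,0,0],[0,0,0,0,0,0,0],[0,0,0,0,0,0,0]]'
python3 -m pendant '[[-0.15,0.02,0,0,0,0,0],[0,0,0,0,0,0,0],[0,0,0,0,0,0,0]]'
```

```text
time: 8.85
tool_pos: [0.4855, 0.0068, 0.0837]
ee_rot: [3.137, -0.0, 1.435]
wrist_force: [7.3, -0.1, 0.4]
width: 0.01
finger_force: 30.0
time: 9.15
tool_pos: [0.4853, 0.0069, 0.0838]
ee_rot: [3.133, -0.0, 1.435]
wrist_force: [11.6, -1.2, -1.9]
width: 0.0098
finger_force: 30.0
time: 9.45
tool_pos: [0.4852, 0.0069, 0.0838]
ee_rot: [3.13, -0.0, 1.435]
wrist_force: [14.4, -1.2, -5.2]
width: 0.0096
finger_force: 30.0
```

```bash
python3 -m pendant '[[0.35,-0.05,-0.05,0,0,0,0],[0,0,0,0,0,0,0],[0,0,0,0,0,0,0]]'
python3 -m pendant '[[0,0,0,0,0,0,0.2],[0,0,0,0,0,0,0.4],[0,0,0,0,0,0,0.4],[0,0,0,0,0,0,0.4]]'
python3 -m pendant '[[0,0,2,0,0,0,0.4],[0,0,4,0,0,0,0.4],[0,0,4,0,0,0,0.4],[0,0,4,0,0,0,0.6]]'
```

```text
time: 9.75
tool_pos: [0.4856, 0.0068, 0.0837]
ee_rot: [3.138, -0.0, 1.435]
wrist_force: [5.2, -0.3, 3.1]
width: 0.0099
finger_force: 30.0
time: 10.15
tool_pos: [0.4826, 0.0072, 0.082]
ee_rot: [-3.138, 0.0, 1.436]
wrist_force: [0.5, -0.2, -0.2]
width: 0.036
finger_force: 0.0
time: 10.55
tool_pos: [0.4831, 0.0071, 0.224]
ee_rot: [-3.139, 0.0, 1.435]
wrist_force: [0.2, 0.9, -0.0]
width: 0.0426
finger_force: 0.0
```

```bash
python3 -m pendant '[[0.43,-4.7,0,0,0,-0.33,0.8],[0.43,-4.7,0,0,0,-0.33,0.8],[0.43,-4.7,0,0,0,-0.33,0.8],[0.43,-4.7,0,0,0,-0.33,0.8],[0.43,-4.7,0,0,0,-0.33,0.8],[0.43,-4.7,0,0,0,-0.33,0.8],[0.43,-4.7,0,0,0,-0.33,0.8],[0.43,-4.7,0,0,0,-0.33,0.8]]'
python3 -m pendant '[[0,0,0,0,0,0,0.8],[0,0,0,0,0,0,0.8]]'
python3 - <<'E'
from h import *
b=imaging.snapshot("side");a=imaging.snapshot("top");np.save("pics/top4.npy",a);np.save("pics/side4.npy",b)
c=lambda im,x,y,w,h:cv2.resize(im[y:y+h,x:x+w],(400,400),interpolation=cv2.INTER_CUBIC)
cv2.imwrite("pics/s4.png",np.hstack([c(b,180,150,100,100),c(a,185,130,100,100)])[:,:,::-1])
E
```

```text
time: 11.35
tool_pos: [0.5179, -0.3705, 0.2225]
ee_rot: [-3.14, -0.001, 1.389]
wrist_force: [0.5, 0.1, 1.0]
width: 0.075
finger_force: 0.0
time: 11.55
tool_pos: [0.5177, -0.3695, 0.2216]
ee_rot: [-3.139, -0.002, 1.388]
wrist_force: [0.3, 0.3, 0.5]
width: 0.0752
finger_force: 0.0
```

View pics/s4.png

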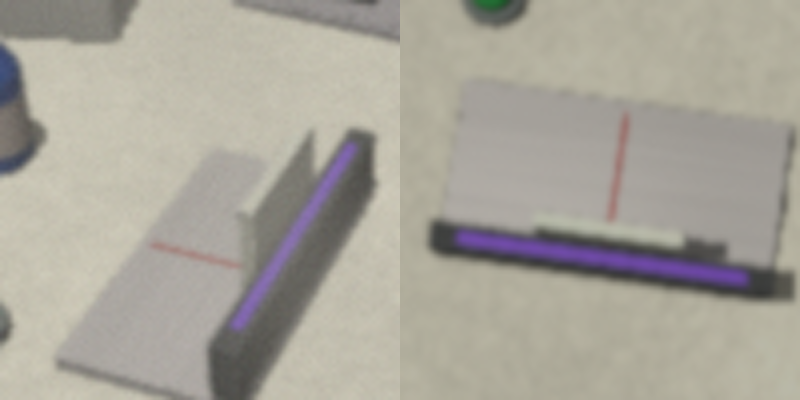

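The panel stands upright against the plate. In the top crop its top edge runs (533,215) to (685,240), and the red line meets it at (611,220). Next I'll check the centring and tilt numerically, and refine the rule's handle.

```bash
python3 - <<'E'
from h import *
a=np.load("pics/top4.npy")
Y=np.radians(-7.72);S=np.array([[np.cos(Y),-np.sin(Y)],[np.sin(Y),np.cos(Y)]]);t=np.array([.52486,.00239])
g=lambda x,y:((x-400+.5)/4-.5+185,(y+.5)/4-.5+130)
loc=lambda q,z:(S.T@(plane("top",[q],z)[0,:2]-t)*1e3).round(1)
fe=edge(a,g(535,213),g(687,231),1.5)
le=edge(a,g(533,213),g(533,230),2,0,8);re=edge(a,g(686,232),g(686,247),2,0,8)
print("panel top pic corners",loc(isect(fe,le),.102),loc(isect(fe,re),.102))
print("red",[loc(g(*q),.012) for q in((627,115),(612,215))])
# handle from first picture, side view dark block top for a cross-check
a0=np.load("pics/top0.npy");b0=np.load("pics/side0.npy")
k=cv2.inRange(cv2.cvtColor(b0,cv2.COLOR_RGB2HSV),(0,0,0),(179,255,75))[130:155,255:280];p=np.argwhere(k)[:,::-1]+[255,130]
print("handle side px",p.mean(0),len(p),plane("side",[p.mean(0)],.034)[0])
k=cv2.inRange(cv2.cvtColor(a0,cv2.COLOR_RGB2HSV),(0,0,0),(179,255,45))[165:192,360:382];p=np.argwhere(k)[:,::-1]+[360,165]
r=cv2.minAreaRect(p.astype(np.float32));print("handle top px",r,plane("top",cv2.boxPoints(r),.06)[:,:2].round(4).tolist(),plane("top",[p.mean(0)],.045)[0])
E
```

```text
panel top pic corners [-37.2  49.3] [-35.6 -48.5]
red [array([53.3,  0.2]), array([-20.3,   0.4])]
handle side px [268.2231405  142.46280992] 121 [ 0.52239933 -0.36797246  0.034     ]
handle top px ((371.11541748046875, 178.5769500732422), (8.806466102600098, 15.752410888671875), 7.125016689300537) [[0.4949, -0.3483], [0.5384, -0.3548], [0.5356, -0.3789], [0.492, -0.3722]] [ 0.5162333  -0.36853841  0.045     ]
```

```bash
python3 -m pendant '[[0,-0.05,-4,0,0,0.05,0.8],[0,0,-4,0,0,0,0.8],[0,0,-4,0,0,0,0.8],[0,0,-3.5,0,0,0,0.8],[0,0,-2.8,0,0,0,0.8],[0,0,0,0,0,0,0.8],[0,0,0,0,0,0,0.8]]'
python3 -m pendant '[[0,0,0,0,0,0,0],[0,0,0,0,0,0,0],[0,0,0,0,0,0,0],[0,0,0,0,0,0,0],[0,0,0,0,0,0,0]]'
```

```text
time: 12.35
tool_pos: [0.5189, -0.3683, 0.0412]
ee_rot: [3.141, -0.0, 1.392]
wrist_force: [0.4, 0.9, 0.1]
width: 0.0749
finger_force: 0.0
time: 12.85
tool_pos: [0.5193, -0.37, 0.0414]
ee_rot: [3.139, 0.001, 1.39]
wrist_force: [2.3, -0.3, 0.7]
width: 0.0438
finger_force: 30.0
```

```bash
python3 -m pendant '[[0,0,1,0,0,0,0],[0,0,3,0,0,0,0],[0,0,4,0,0,0,0],[0,0,4,0,0,0,0],[0,0,2.5,0,0,0,0],[0,0,0,0,0,0,0]]'
python3 -m pendant '[[0.15,2.31,0,0,0,5.79,0],[0.15,2.31,0,0,0,5.79,0],[0.15,2.31,0,0,0,5.79,0],[0.15,2.31,0,0,0,5.79,0],[0.15,2.31,0,0,0,5.79,0],[0.15,2.31,0,0,0,5.79,0],[0.15,2.31,0,0,0,5.79,0],[0.15,2.31,0,0,0,5.79,0]]'
python3 -m pendant '[[0.15,2.31,0,0,0,5.79,0],[0.15,2.31,0,0,0,5.79,0],[0.15,2.31,0,0,0,5.79,0],[0.15,2.31,0,0,0,5.79,0],[0.15,2.31,0,0,0,5.79,0],[0.15,2.31,0,0,0,5.79,0],[0.15,2.31,0,0,0,5.79,0],[0.15,2.31,0,0,0,5.79,0]]'
python3 -m pendant '[[0,0,0,0,0,0,0],[0,0,0,0,0,0,0],[0,0,0,0,0,0,0]]'
```

```text
time: 13.45
tool_pos: [0.5198, -0.3709, 0.1903]
ee_rot: [3.134, 0.004, 1.39]
wrist_force: [0.4, -0.2, -4.0]
width: 0.0437
finger_force: 30.0
time: 14.25
tool_pos: [0.5288, -0.1832, 0.1817]
ee_rot: [-3.139, -0.005, 2.203]
wrist_force: [-0.1, -1.0, -4.5]
width: 0.0438
finger_force: 30.0
time: 15.05
tool_pos: [0.5407, 0.0011, 0.1818]
ee_rot: [-3.141, -0.006, 3.011]
wrist_force: [-0.1, -0.0, -4.7]
width: 0.0438
finger_force: 30.0
time: 15.35
tool_pos: [0.5417, -0.0006, 0.1837]
ee_rot: [-3.141, -0.003, 3.006]
wrist_force: [-0.6, -0.0, -5.5]
width: 0.0437
finger_force: 30.0
```

```bash
python3 -m pendant '[[0.3,0.05,-1,0,0,0,0],[0,0,-3,0,0,0,0],[0,0,-3,0,0,0,0],[0,0,-3,0,0,0,0],[0,0,-2.3,0,0,0,0],[0,0,0,0,0,0,0],[0,0,0,0,0,0,0]]'
python3 - <<'E'
from h import *
b=imaging.snapshot("side");np.save("pics/side5.npy",b)
c=lambda im,x,y,w,h:cv2.resize(im[y:y+h,x:x+w],(800,600),interpolation=cv2.INTER_CUBIC)
cv2.imwrite("pics/s5.png",c(b,180,150,120,90)[:,:,::-1])
E
```

```text
time: 16.05
tool_pos: [0.5452, 0.0001, 0.0618]
ee_rot: [3.142, -0.001, 3.006]
wrist_force: [1.1, -1.2, -3.8]
width: 0.0438
finger_force: 30.0
```

View pics/s5.png

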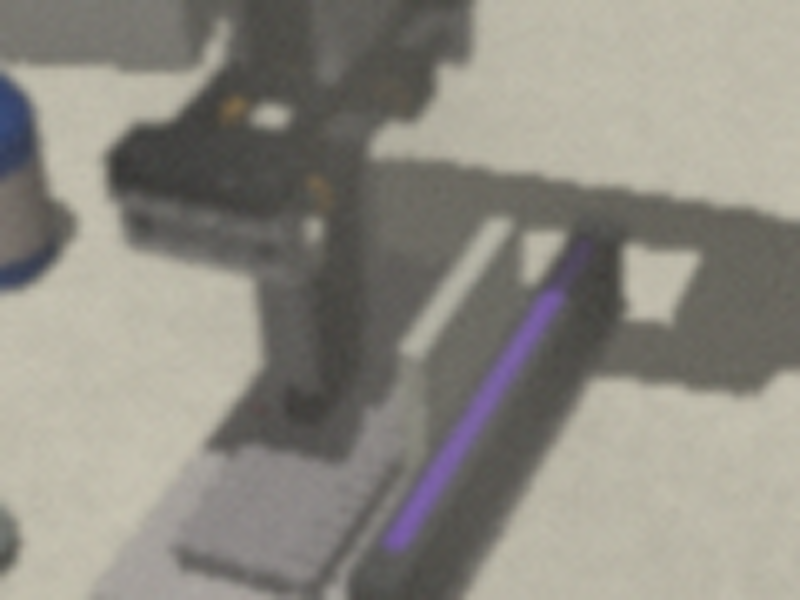

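The rule hovers flat above the bed, with its near end at (180,550)-(320,590). It is parallel to the panel with a gap in front of it. I'll lower it.

```bash
python3 -m pendant '[[0,0,-0.4,0,0,0,0],[0,0,-0.25,0,0,0,0],[0,0,0,0,0,0,0],[0,0,0,0,0,0,0]]'
python3 -m pendant '[[0,0,-0.15,0,0,0,0],[0,0,0,0,0,0,0],[0,0,0,0,0,0,0]]'
python3 -m pendant '[[0,0,-0.1,0,0,0,0],[0,0,0,0,0,0,0],[0,0,0,0,0,0,0]]'
```

```text
time: 16.5
tool_pos: [0.5456, 0.0006, 0.0562]
ee_rot: [3.141, 0.001, 3.007]
wrist_force: [0.7, 0.7, -4.9]
width: 0.0437
finger_force: 30.0
time: 16.8
tool_pos: [0.5454, 0.0006, 0.0543]
ee_rot: [3.142, -0.0, 3.007]
wrist_force: [-0.2, -0.1, -4.2]
width: 0.0441
finger_force: 30.0
time: 17.1
tool_pos: [0.5456, 0.0006, 0.0535]
ee_rot: [3.141, 0.0, 3.007]
wrist_force: [0.3, -0.1, -3.6]
width: 0.0437
finger_force: 30.0
```

```bash
python3 -m pendant '[[-0.3,0.04,0,0,0,0,0],[-0.3,0.04,0,0,0,0,0],[-0.3,0.04,0,0,0,0,0],[0,0,0,0,0,0,0],[0,0,0,0,0,0,0]]'
python3 -m pendant '[[-0.15,0.02,0,0,0,0,0],[0,0,0,0,0,0,0],[0,0,0,0,0,0,0]]'
python3 -m pendant '[[-0.1,0.015,0,0,0,0,0],[0,0,0,0,0,0,0],[0,0,0,0,0,0,0]]'
```

```text
time: 17.6
tool_pos: [0.5361, 0.0019, 0.0535]
ee_rot: [3.141, -0.001, 3.007]
wrist_force: [-1.0, 0.1, -2.8]
width: 0.0438
finger_force: 30.0
time: 17.9
tool_pos: [0.5352, 0.002, 0.0535]
ee_rot: [3.141, 0.001, 3.007]
wrist_force: [-0.1, -0.1, -2.0]
width: 0.0438
finger_force: 30.0
time: 18.2
tool_pos: [0.5342, 0.0021, 0.0535]
ee_rot: [3.141, 0.001, 3.007]
wrist_force: [1.4, 0.2, -1.9]
width: 0.0439
finger_force: 30.0
```

```bash
python3 -m pendant '[[-0.1,0.015,0,0,0,0,0],[0,0,0,0,0,0,0],[0,0,0,0,0,0,0]]'
python3 -m pendant '[[-0.1,0.015,0,0,0,0,0],[0,0,0,0,0,0,0],[0,0,0,0,0,0,0]]'
python3 -m pendant '[[-0.1,0.015,0,0,0,0,0],[0,0,0,0,0,0,0],[0,0,0,0,0,0,0]]'
```

```text
time: 18.5
tool_pos: [0.5331, 0.0023, 0.0535]
ee_rot: [3.141, 0.0, 3.007]
wrist_force: [1.5, -0.5, -2.3]
width: 0.0441
finger_force: 30.0
time: 18.8
tool_pos: [0.5321, 0.0024, 0.0535]
ee_rot: [3.141, 0.0, 3.007]
wrist_force: [1.4, -0.3, -0.9]
width: 0.0439
finger_force: 30.0
time: 19.1
tool_pos: [0.5312, 0.0025, 0.0535]
ee_rot: [3.141, 0.001, 3.007]
wrist_force: [3.2, 0.1, -1.8]
width: 0.0438
finger_force: 30.0
```

```bash
python3 -m pendant '[[-0.1,0.015,0,0,0,0,0],[0,0,0,0,0,0,0],[0,0,0,0,0,0,0]]'
python3 -m pendant '[[-0.1,0.015,0,0,0,0,0],[0,0,0,0,0,0,0],[0,0,0,0,0,0,0]]'
python3 -m pendant '[[-0.1,0.015,0,0,0,0,0],[0,0,0,0,0,0,0],[0,0,0,0,0,0,0]]'
```

```text
time: 19.4
tool_pos: [0.531, 0.0027, 0.0536]
ee_rot: [3.141, 0.003, 3.007]
wrist_force: [4.9, -0.9, -2.9]
width: 0.0435
finger_force: 30.0
time: 19.7
tool_pos: [0.5308, 0.0027, 0.0538]
ee_rot: [3.141, 0.005, 3.007]
wrist_force: [6.3, -0.8, -4.2]
width: 0.044
finger_force: 30.0
time: 20.0
tool_pos: [0.5306, 0.0027, 0.054]
ee_rot: [3.141, 0.007, 3.007]
wrist_force: [8.4, -0.4, -4.7]
width: 0.0435
finger_force: 30.0
```

```bash
python3 -m pendant '[[0.15,-0.02,-0.1,0,0,0,0],[0,0,0,0,0,0,0],[0,0,0,0,0,0,0]]'
python3 -m pendant '[[-0.05,0,-0.1,0,0,0,0],[0,0,0,0,0,0,0],[0,0,0,0,0,0,0]]'
```

```text
time: 20.3
tool_pos: [0.531, 0.0026, 0.0536]
ee_rot: [3.141, 0.004, 3.007]
wrist_force: [5.8, -1.5, 2.7]
width: 0.0437
finger_force: 30.0
time: 20.6
tool_pos: [0.531, 0.0026, 0.0536]
ee_rot: [3.141, 0.005, 3.007]
wrist_force: [5.2, -0.1, 5.1]
width: 0.0436
finger_force: 30.0
```

```bash
python3 -m pendant '[[0,0,0,0,0,0,0.6],[0,0,0,0,0,0,0.7],[0,0,0,0,0,0,0.75],[0,0,0,0,0,0,0.75]]'
python3 -m pendant '[[0,0,2,0,0,0,0.75],[0,0,4,0,0,0,0.75],[0,0,4,0,0,0,0.75],[0,0,4,0,0,0,0.75],[0,-4,0,0,0,0,0.5],[0,-5,0,0,0,0,0.3],[0,-5,0,0,0,0,0],[0,-5,0,0,0,0,0]]'
python3 -m pendant '[[0,0,0,0,0,0,0],[0,0,0,0,0,0,0]]'
python3 - <<'E'
from h import *
b=imaging.snapshot("side");a=imaging.snapshot("top");np.save("pics/top6.npy",a);np.save("pics/side6.npy",b)
c=lambda im,x,y,w,h:cv2.resize(im[y:y+h,x:x+w],(400,400),interpolation=cv2.INTER_CUBIC)
cv2.imwrite("pics/s6.png",np.hstack([c(b,160,150,110,110),c(a,185,110,100,100)])[:,:,::-1])
E
```

```text
time: 21.0
tool_pos: [0.5278, 0.0029, 0.0505]
ee_rot: [-3.141, -0.003, 3.007]
wrist_force: [-0.4, -0.3, -0.3]
width: 0.0695
finger_force: 0.0
time: 21.8
tool_pos: [0.5284, -0.1886, 0.1911]
ee_rot: [3.141, -0.001, 3.008]
wrist_force: [0.0, 0.4, -0.6]
width: 0.0421
finger_force: 0.0
time: 22.0
tool_pos: [0.5283, -0.1879, 0.1905]
ee_rot: [3.14, -0.002, 3.005]
wrist_force: [0.5, 0.3, 0.3]
width: 0.026
finger_force: 0.0
```

View pics/s6.png

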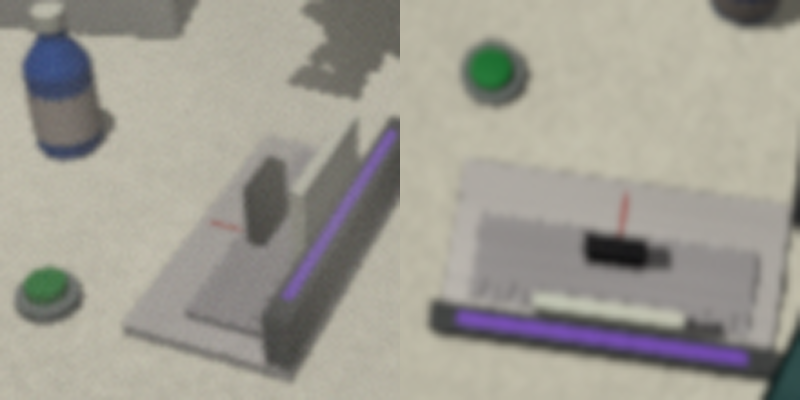

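The rule lies flat on the bed, its graduated edge along the panel foot. In the top crop the rule is at (480,220)-(755,250) and the panel is upright at (608,310). The button is at (490,68). I'll check numerically and locate the button.

```bash
python3 - <<'E'
from h import *
a=np.load("pics/top6.npy");b=np.load("pics/side6.npy")
Y=np.radians(-7.72);S=np.array([[np.cos(Y),-np.sin(Y)],[np.sin(Y),np.cos(Y)]]);t=np.array([.52486,.00239])
g=lambda x,y:((x-400+.5)/4-.5+185,(y+.5)/4-.5+110)
loc=lambda q,z:(S.T@(plane("top",[q],z)[0,:2]-t)*1e3).round(1)
rl=edge(a,g(480,214),g(580,228),1.5);rr=edge(a,g(660,238),g(757,251),1.5);
l=edge(a,g(478,220),g(470,285),1.5);r=edge(a,g(757,255),g(750,325),1.5)
print("rule far corners",loc(isect(rl,l),.02),loc(isect(rr,r),.02),"want",[25,100],[25,-100])
fe=edge(a,g(535,293),g(687,311),1.5);le=edge(a,g(533,293),g(533,310),2,0,8);re=edge(a,g(686,312),g(686,327),2,0,8)
print("panel",loc(isect(fe,le),.102),loc(isect(fe,re),.102))
for n,im in(("top",a),("side",b)):
    k=cv2.inRange(cv2.cvtColor(im,cv2.COLOR_RGB2HSV),(50,80,30),(80,255,255));N,L,s,c=cv2.connectedComponentsWithStats(k)
    for i in range(1,N):
        if s[i][4]>30:
            q=np.argwhere(L==i)[:,::-1].astype(np.float32);r=cv2.minAreaRect(q);print(n,s[i],c[i].round(1),[plane(n,[c[i]],z)[0,:2].round(4).tolist() for z in(.015,.025,.035)])
            if s[i][4]<300: 
                if n=="top":ct=c[i]
                else:print(tri(ct,c[i]))
E
```

```text
rule far corners [ 23.5 102.1] [  24.7 -102.7] want [25, 100] [25, -100]
panel [-35.7  46.8] [-35.9 -51.2]
top [202 122  11  11  92] [207.2 126.8] [[0.6688, 0.0953], [0.6661, 0.0943], [0.6634, 0.0932]]
side [167 224  11   9  66] [172. 228.] [[0.6736, 0.0952], [0.6673, 0.1049], [0.661, 0.1145]]
(array([0.67073131, 0.09595118, 0.01582019]), np.float64(0.004270537737776574))
```

```bash
python3 -m pendant '[[1.75,3.54,0,0,0,0,0],[1.75,3.54,0,0,0,0,0],[1.75,3.54,0,0,0,0,0],[1.75,3.54,0,0,0,0,0],[1.75,3.54,0,0,0,0,0],[1.75,3.54,0,0,0,0,0],[1.75,3.54,0,0,0,0,0],[1.75,3.54,0,0,0,0,0]]'
python3 -m pendant '[[0,0,-4,0,0,0,0],[0,0,-4,0,0,0,0],[0,0,-4,0,0,0,0],[0,0,-1.5,0,0,0,0],[0,0,0,0,0,0,0],[0,0,0,0,0,0,0]]'
python3 - <<'E'
from h import *
for n in("top4","top6"):
    a=np.load(f"pics/{n}.npy").astype(int);w=a[180:194,210:268];g=w.min(2);k=g>(g.max()*.87)
    k=(w.min(2)>150)if 0 else k;p=np.argwhere(k);print(n,p.mean(0)[::-1]+[210,180],p[:,1].min()+210,p[:,1].max()+210,len(p))
d=np.abs(np.load("pics/top4.npy")[182:192,215:260].astype(int)-np.load("pics/top6.npy")[182:192,215:260]).max(2).max(0);print(d)
E
```

```text
time: 22.9
tool_pos: [0.6686, 0.1, 0.1915]
ee_rot: [3.141, -0.0, 3.01]
wrist_force: [0.1, -1.1, -0.2]
width: 0.0008
finger_force: 0.0
time: 23.5
tool_pos: [0.6698, 0.0969, 0.0583]
ee_rot: [3.141, 0.002, 3.008]
wrist_force: [-0.2, 0.4, 0.5]
width: 0.0003
finger_force: 0.0
top4 [240.81935484 183.8172043 ] 210 267 465
top6 [236.51145038 186.3740458 ] 218 255 131
[32 36 26 21 21 23 20 20 20 23 24 28 31 31 29 28 29 28 28 29 28 23 17 19
 21 23 27 25 23 22 21 21 21 23 20 19 18 18 18 18 19 18 17 17 16]
```

```bash
python3 -m pendant '[[0,-0.15,-0.7,0,0,0,0],[0,0,-0.5,0,0,0,0],[0,0,0,0,0,0,0],[0,0,0,0,0,0,0]]'
python3 -m pendant '[[0,0,-0.4,0,0,0,0],[0,0,0,0,0,0,0],[0,0,0,0,0,0,0]]'
python3 - <<'E'
from h import *
Y=np.radians(-7.72);S=np.array([[np.cos(Y),-np.sin(Y)],[np.sin(Y),np.cos(Y)]]);t=np.array([.52486,.00239])
for n in("top4","top6"):
    im=np.load(f"pics/{n}.npy");g=cv2.cvtColor(im,cv2.COLOR_RGB2GRAY).astype(np.float32)
    y=np.arange(-70,70.5,.5)/1e3;W=np.array([np.r_[S@[-.040,v]+t,.102] for v in y]);m=proj("top",W).astype(np.float32)
    v=cv2.remap(g,m[:,:1],m[:,1:],cv2.INTER_LINEAR).ravel();v=np.convolve(v,np.ones(5)/5,"same");d=np.gradient(v)
    i=np.where((y<-.035)&(y>-.065))[0];j=np.where((y>.035)&(y<.065))[0]
    print(n,y[i][d[i].argmax()],y[j][d[j].argmin()])
E
```

```text
time: 23.9
tool_pos: [0.6691, 0.0943, 0.0447]
ee_rot: [3.141, 0.001, 3.007]
wrist_force: [-0.8, 0.3, -0.8]
width: 0.0005
finger_force: 0.0
time: 24.2
tool_pos: [0.6688, 0.0945, 0.04]
ee_rot: [3.142, -0.0, 3.007]
wrist_force: [-0.2, 0.7, 0.3]
width: 0.0005
finger_force: 0.0
top4 -0.052 0.048
top6 -0.052 0.049
```

```bash
python3 -m pendant '[[0,0,-0.3,0,0,0,0],[0,0,0,0,0,0,0],[0,0,0,0,0,0,0]]'
python3 -m pendant '[[0,0,-0.3,0,0,0,0],[0,0,0,0,0,0,0],[0,0,0,0,0,0,0]]'
python3 -m pendant '[[0,0,-0.3,0,0,0,0],[0,0,0,0,0,0,0],[0,0,0,0,0,0,0]]'
```

```text
time: 24.5
tool_pos: [0.6688, 0.0945, 0.0371]
ee_rot: [3.142, -0.0, 3.007]
wrist_force: [-0.2, -0.2, 0.1]
width: 0.0004
finger_force: 0.0
time: 24.8
tool_pos: [0.6688, 0.0945, 0.0341]
ee_rot: [3.142, -0.0, 3.007]
wrist_force: [-0.5, -0.2, 0.5]
width: 0.0005
finger_force: 0.0
time: 25.1
tool_pos: [0.6693, 0.0945, 0.0319]
ee_rot: [3.141, 0.001, 3.007]
wrist_force: [-0.0, -0.4, 1.5]
width: 0.0009
finger_force: 1.1
```

Contact at a tip height of about 0.021 to 0.022. I'll press on through the 6 mm travel.

```bash
python3 -m pendant '[[0,0,-0.3,0,0,0,0],[0,0,0,0,0,0,0],[0,0,0,0,0,0,0]]'
python3 -m pendant '[[0,0,-0.3,0,0,0,0],[0,0,0,0,0,0,0],[0,0,0,0,0,0,0]]'
python3 -m pendant '[[0,0,-0.3,0,0,0,0],[0,0,0,0,0,0,0],[0,0,0,0,0,0,0]]'
```

```text
time: 25.4
tool_pos: [0.6694, 0.0945, 0.0289]
ee_rot: [3.141, 0.001, 3.007]
wrist_force: [-0.3, -0.1, 4.9]
width: 0.0004
finger_force: 1.9
time: 25.7
tool_pos: [0.6694, 0.0946, 0.0272]
ee_rot: [3.141, 0.001, 3.007]
wrist_force: [-2.3, 0.4, 9.5]
width: 0.0005
finger_force: 4.6
time: 26.0
tool_pos: [0.6695, 0.0946, 0.027]
ee_rot: [3.141, 0.002, 3.007]
wrist_force: [-6.5, -0.8, 17.9]
width: 0.0005
finger_force: 9.0
```

```bash
python3 -m pendant '[[0,0,0,0,0,0,0],[0,0,1.5,0,0,0,0],[0,0,4,0,0,0,0],[0,0,4,0,0,0,0],[0,0,4,0,0,0,0],[0,0,3,0,0,0,0],[0,0,0,0,0,0,0],[0,0,0,0,0,0,0]]'
python3 - <<'E'
from h import *
b=imaging.snapshot("side")
cv2.imwrite("pics/s7.png",cv2.resize(b[120:360,80:400],(800,600),interpolation=cv2.INTER_CUBIC)[:,:,::-1])
E
```

```text
time: 26.8
tool_pos: [0.6688, 0.0945, 0.1866]
ee_rot: [3.142, -0.0, 3.007]
wrist_force: [-0.4, -0.8, -0.2]
width: 0.0002
finger_force: 0.0
```

View pics/s7.png

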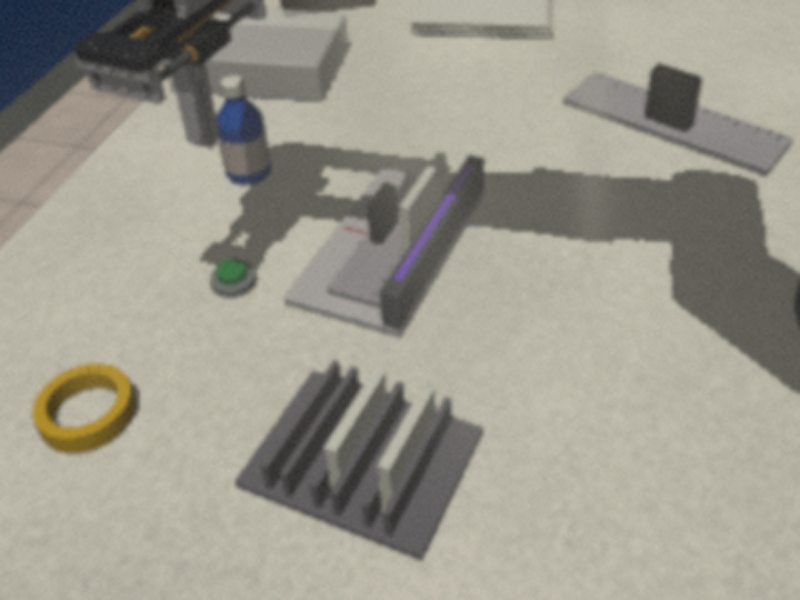

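The picture shows everything in place. The panel and rule are on the stand at (410,220), the small panels are still in the rack, the bottle and tape are unmoved, and the gripper is clear.

```bash
python3 -c "
from bench import robot
print(robot.close_job())"
```

```text
the job is handed in; nothing more can be done
None
```

The job is handed in at about 27 s: the sunset panel stands against the back plate within about 2 mm of the middle, the straightedge is snug along its foot across the full width, and the start button was pressed to its stop after both were let go.

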